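Uncover the standoff pot

TASK

I need the brass standoffs in the wide, low steel pot. Lift its loose lid off by the knob and set it down gently, knob up, wholly on the round cork mat. Leave the pot upright where it stands, and leave the tall, narrow pot alone with its lid on.

Things in the scene. Friction and masses are not known exactly. Their poses are not given: they have to be found in the camera images.
- wide_lid: Loose, unlatched steel lid on the wide pot, about 180 g: disc 104 mm across, 3 mm thick; below it a plug 86 mm across, 6 mm deep, with 4 mm play in the mouth. Origin: centre of the plug's underside (it stands on this when set down); z up. Disc top 9 mm above the origin; a 14 mm stem carries a round black knob, 24 mm across, 25 to 49 mm above the origin: grip at 37 mm, from above, any yaw.
- wide_pot: Wide, low, open-topped steel pot, 102 mm across the rim and 60 mm high, wall 3 mm, loose on the worktop, 0.7 kg, brass standoffs on its floor. Origin: centre of its underside; z up. With the lid on, the lid's origin is 54 mm above this origin.
- mat: Plain round cork mat, 160 mm across and 4 mm thick, fixed to the worktop. Origin: centre of its underside, on the worktop; its top is 4 mm higher. It is empty at the start.
- tall_lid: Lid that must stay on the other pot (tall, narrow, steel, 70 mm across, 110 mm high): same make and black knob, disc 72 mm across. Origin: centre of the plug's underside, 104 mm above the worktop; the knob's top is 49 mm higher. The two pots and the mat change places among themselves, centres at least 200 mm apart.
There are look-alikes about, which are no part of the job. Leave any blue look-alike of the wide_pot alone.

How it is judged:
On the way:
1. the wide lid is lifted at least 25 mm clear of its seat on the pot (z of wide_lid in the frame of wide_pot above 0.079 m), for 0.1 s.
At the end, for the whole second after the job is handed in: The wide lid lies flat on the cork mat, knob up (within 10 degrees), its centre within 30 mm of the mat's centre, at rest; the wide pot stands upright within 30 mm of where it was; the lid of the tall pot is still on it, within 20 mm of where it was (horizontal distance between wide_lid and mat below 0.03 m and z of wide_lid in the frame of mat between 0 and 0.012 m and angle between each of wide_lid, wide_pot's own z axis and vertical below 0.17 rad and linear speed of wide_lid below 0.02 m/s and distance of wide_pot from where it was at the start of the episode below 0.03 m and distance of tall_lid from where it was at the start of the episode below 0.02 m); the robot touches nothing.
It fails at once if the wide pot was pushed over 30 mm or tipped over 10 degrees (distance of wide_pot from where it was at the start of the episode above 0.03 m or angle between wide_pot's own z axis and vertical above 0.17 rad).
It fails at once if the tall pot's lid was moved more than 20 mm (distance of tall_lid from where it was at the start of the episode above 0.02 m).
It fails at once if the lid was dropped or slammed: it came down on the mat faster than 0.5 m/s (horizontal distance between wide_lid and mat below 0.13 m and z of wide_lid in the frame of mat below 0.03 m and linear speed of wide_lid above 0.5 m/s).
It also fails if it takes over 40 s, if anything falls off the work surface, if the arm or the gripper's body presses on something with over 40 N, if the wrist force passes 120 N, or if a joint passes its speed limit or range.

ROBOT

A 6-joint arm with a two-finger parallel gripper is mounted at the origin on a cart in front of the work surface, level with it; the furniture and walls round the work are solid. World frame = base frame: x ahead of the robot, y to its left, z up, the work surface at z = 0. Lengths are in m, angles in rad, forces in N, time in s.
With the tool pointing down it reaches from about 0.275 to 0.775 m from the base axis. Payload 14.6 kg.
Tool frame: the origin (TCP) lies at the very end of the fingers, on their centre line; the grasp point (between the pads) lies 19 mm behind it (manip.grip_point_offset is the distance from the TCP to the grasp point, in m); z points along the fingers, y is the line along which they close (so a half turn about z gives the same grasp; the last joint's range is limited). The gripper opens to 85 mm and grips with 20 to 120 N. Pads are 22 mm wide; open, the fingers measure 114 mm over their backs; the gripper's body (76 mm by 85 mm) begins 54 mm behind the grasp point. The pads swing forward as they close: fully open they stand 13 mm farther back than shut.
Start: joints at [-1.339, 0.263, -0.048, 1.259, 0, 1.415], TCP at [0.198, -0.486, 0.231] pointing down, gripper open.
Joint ranges: [-2.65, 2.65], [-0.89, 1.7], [-1.18, 1.37], [-2.13, 2.11], [-1.35, 1.29], [-3.14, 3.14]. Speed limits (rad/s): [1.89, 1.89, 2.57, 2.79, 3.14, 3.14].

INTERFACE

Orientations are given as [roll, pitch, yaw] about the fixed x, y, z axes, in that order (R = Rz(yaw) Ry(pitch) Rx(roll)).
In Python, from bench import status, grab_frame, camera_info, workorder, manip gives the robot as it stands.
- The arm moves only by the tool drive_tool, never from a script. Its arguments are lists of equal length, an entry for each row: "gripper": the finger opening in mm, from 0 to 85.4; "travel": the shift along the tool's x, y, z in mm, a list of three; "dr": the turn, a rotation vector about the tool's x, y, z in rad, a list of three. A call has 1 to 5 rows; each row is the pose to reach, as a shift and turn from the pose commanded when the call began, along the tool's axes at that moment; what a row does not reach only later rows make up. A row lasts 1/12 s, in which the tool goes at most 41.7 mm and 7.16 degrees, less where a joint would pass 70% of its speed; a pose out of reach is approached as far as the arm can. A call with a gripper value outside its range is refused whole. The fingers move at their own pace and stop on an object; "squeeze" is the grip in N (left out, the last holds). Time passes only in rows, so rows that repeat a pose let the fingers close. It gives the time, the measured TCP pose, the force, the opening and the grip force at its end, in the units of the state.
- status.sense(): the state, without advancing time (a new reading comes with each control period).
- grab_frame(name): name is "side" or "top" or "wrist"; returns (picture, depth): 480x640x3 uint8, red, green, blue; 480x640 float32, m along the optical axis (not along the pixel's ray), 0 where there is no reading.
- camera_info(name): a dict with "intrinsics" (3x3 intrinsics, pixels), "k1" (the pictures are not rectified: a ray, as slopes to the right and down, at radius r is drawn at 1 + k1 r^2 times it, then the intrinsics apply), "world_from_camera" (4x4, takes a point from camera to world coordinates). Camera axes: x right, y up, looking along -z (the intrinsics and any distortion apply to the point x, -y, -z); pixel columns grow to the right and rows downward; lengths in m; the calibration is good to about 2 mm. A picture is of the moment at which its call begins: read the wrist's pose just before it. camera_info takes no time and is no camera call; for the wrist camera it gives the pose at the moment of the call.
- workorder.finish_job(): hands the job in; it is judged then, once.
The state is a dict: "time_s": time; "joints": joint angles; "dq": joint speeds; "joint_efforts": joint torques, N m; "tool_pos": TCP position; "orientation": TCP orientation; "wrist_force": force on the tool from outside, world axes, zero at the start; "torque": the same for the moment, N m; "finger_gap": finger opening in m; "finger_force": force on a finger pad.
Only numpy, scipy, OpenCV 4.12 (cv2) and the standard library are available. Lean on these libraries where they do the work, as an engineer would, in place of code of your own. Each camera call takes 0.05 s, during which the arm holds its last target. There are 200 camera calls.

## Working session

There is one attempt and no reset: what is moved stays moved. The work goes in short steps, Python scripts to look and compute and a tool call to move; the robot and the scene stay as the last step left them, time stands still between calls to the robot, and variables do not carry over. Pictures are saved under pics/ and viewed, at most 10 in all, crops included, and the job is handed in when it is done.

Besides the shell and the picture viewer there is one more tool, called by a JSON object that holds its "op" and its "data". drive_tool: Moves the arm, as the interface text tells. Its arguments: {"type":"object","properties":{"gripper":{"type":"array","items":{"type":"number"}},"travel":{"type":"array","items":{"type":"array","items":{"type":"number"}}},"dr":{"type":"array","items":{"type":"array","items":{"type":"number"}}},"squeeze":{"type":"number"}},"required":["gripper","travel","dr"]}

```bash
mkdir -p pics
cat > h.py <<'E'
import numpy as np,cv2
from bench import status, grab_frame, camera_info, workorder, manip
def world(ci,depth,us,vs):
    K=np.array(ci["intrinsics"]);T=np.array(ci["world_from_camera"]);k=ci["k1"]
    us=np.asarray(us);vs=np.asarray(vs)
    p=cv2.undistortPoints(np.stack([us,vs],-1).reshape(-1,1,2).astype(float),K,np.array([k,0,0,0,0.]))[:,0]
    d=depth[vs.astype(int),us.astype(int)]
    P=np.stack([p[:,0]*d,-p[:,1]*d,-d,np.ones_like(d)],-1)
    return (P@T.T)[:,:3]
def save(n,f):cv2.imwrite(f,n[:,:,::-1])
E
python3 - <<'E'
from h import *
print(status.sense())
for n in("top","side"):
    p,d=grab_frame(n);save(p,f"pics/{n}0.png");np.save(f"{n}d.npy",d);print(camera_info(n))
E
```

```text
{'time_s': 0.0, 'joints': array([-1.33927377e+00,  2.63499165e-01, -4.89372811e-02,  1.25939440e+00,
       -1.59841841e-05,  1.41551977e+00]), 'dq': array([ 0.00168275, -0.00015353, -0.00062868, -0.00068676, -0.0025575 ,
        0.00022698]), 'joint_efforts': array([-2.30442065e-04, -6.37619233e+01,  3.84562933e+01,  1.38515446e-02,
       -2.11645797e-04,  1.15840965e-05]), 'tool_pos': array([ 0.19798197, -0.48594153,  0.23083729]), 'orientation': array([-3.14056811e+00, -1.44200034e-04,  3.86799047e-01]), 'wrist_force': array([ 0.48709751,  0.09132037, -0.06996063]), 'torque': array([-0.01565003,  0.00736389,  0.00376903]), 'finger_force': 0.0, 'finger_gap': 0.08539306173654415}
{'intrinsics': array([[622.94069867,   0.        , 323.21505104],
       [  0.        , 622.94069867, 242.67441116],
       [  0.        ,   0.        ,   1.        ]]), 'k1': 0.054637076134668235, 'world_from_camera': array([[ 0.01570221,  0.99442752, -0.10424653,  0.31854629],
       [-0.99943046,  0.01872424,  0.02807415,  0.03569871],
       [ 0.02986965,  0.10374633,  0.99415517,  1.33324618],
       [ 0.        ,  0.        ,  0.        ,  1.        ]])}
{'intrinsics': array([[459.26532763,   0.        , 318.21384784],
       [  0.        , 459.26532763, 240.73419237],
       [  0.        ,   0.        ,   1.        ]]), 'k1': -0.03593518907191134, 'world_from_camera': array([[ 0.99949675,  0.03131507, -0.00506085,  0.47314543],
       [-0.01700884,  0.3943931 , -0.9187844 , -0.79287734],
       [-0.02677584,  0.91840811,  0.39472726,  0.42074637],
       [ 0.        ,  0.        ,  0.        ,  1.        ]])}
```

View pics/top0.png

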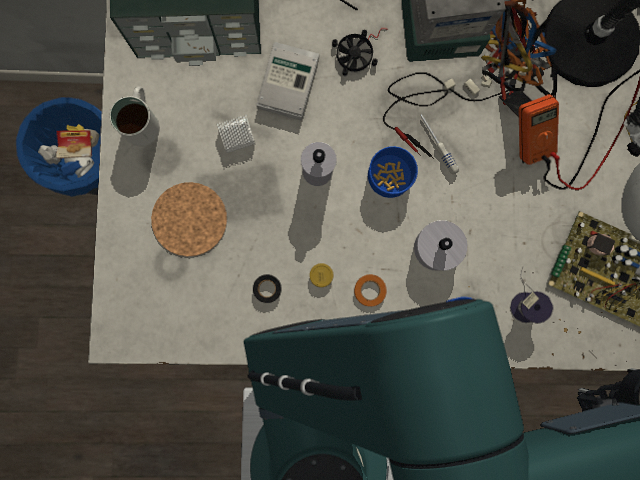

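View pics/side0.png

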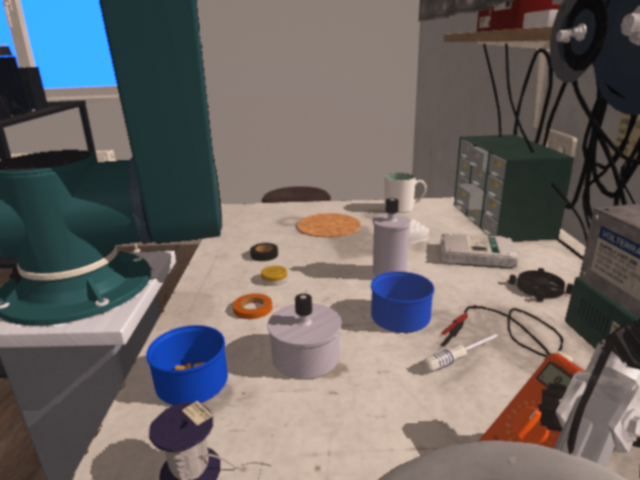

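The top view shows the wide lid's knob at (446,243), the mat at (189,219) and the tall pot at (318,160). There are two blue look-alike pots, one at (390,172) and one partly under the arm, at about (460,300).

Run:
```python
from h import *
ci=camera_info("top");d=np.load("topd.npy")
def reg(u0,u1,v0,v1):
    u,v=np.meshgrid(np.arange(u0,u1),np.arange(v0,v1));u=u.ravel();v=v.ravel()
    m=d[v,u]>0;return world(ci,d,u[m],v[m])
def st(n,P,lo,hi):
    Q=P[(P[:,2]>lo)&(P[:,2]<hi)];print(n,len(Q),Q.mean(0).round(4),np.median(Q,0).round(4),(Q[:,:2].max(0)+Q[:,:2].min(0))/2,np.ptp(Q[:,:2],axis=0))
P=reg(405,480,212,280);st("disc",P,.055,.072);st("knob",P,.09,.12)
P=reg(295,342,138,190);st("tdisc",P,.105,.122);st("tknob",P,.14,.17)
m=world(ci,d,np.array([152,227,189,189,189]),np.array([219,219,183,257,219]));print(m.round(4))
E=cv2.imread("pics/top0.png").astype(int)
u,v=np.meshgrid(np.arange(140,240),np.arange(175,265));c=E[v,u];k=(c[...,2]-c[...,0]>50)
W=world(ci,d,u[k],v[k]);print(k.sum(),W.mean(0),(W.max(0)+W.min(0))/2,np.ptp(W,axis=0))
print(camera_info("wrist"))
ci=camera_info("side");d=np.load("sided.npy")
P=reg(265,345,290,350);st("s disc",P,.055,.072);st("s knob",P,.085,.12)
P=reg(145,230,325,400);st("blue",P,.05,.075)
```

```text
disc 1810 [ 0.4516 -0.2442  0.0628] [ 0.4504 -0.2428  0.0627] [ 0.45295327 -0.2443038 ] [0.10273073 0.10244438]
knob 121 [ 0.4514 -0.2435  0.102 ] [ 0.4512 -0.2435  0.1021] [ 0.45219988 -0.24437052] [0.02353617 0.02459991]
tdisc 843 [0.6128 0.0135 0.1129] [0.6105 0.0138 0.1128] [0.614584   0.01323219] [0.0707823 0.0701282]
tknob 126 [0.6127 0.0138 0.1519] [0.6124 0.0133 0.1526] [0.61323932 0.01404202] [0.02222404 0.02156451]
[[ 0.5021  0.3642  0.0011]
 [ 0.5053  0.2054  0.002 ]
 [ 0.5816  0.2888  0.0024]
 [ 0.4224  0.2835 -0.0012]
 [ 0.503   0.2852  0.0063]]
4326 [0.50314249 0.28527534 0.01017507] [0.45164664 0.20074507 0.66350498] [0.2662007  0.33009272 1.3394824 ]
{'intrinsics': array([[337.59225674,   0.        , 323.51712624],
       [  0.        , 337.59225674, 248.2061565 ],
       [  0.        ,   0.        ,   1.        ]]), 'k1': 0.018314875275928167, 'world_from_camera': array([[ 3.77370901e-01,  8.91700001e-01,  2.49924610e-01,
         2.60757273e-01],
       [-9.26061716e-01,  3.63644842e-01,  1.00856966e-01,
        -4.60559977e-01],
       [-9.49638662e-04, -2.69506098e-01,  9.62998215e-01,
         3.72662998e-01],
       [ 0.00000000e+00,  0.00000000e+00,  0.00000000e+00,
         1.00000000e+00]])}
s disc 2429 [ 0.4535 -0.2577  0.0633] [ 0.4545 -0.2591  0.0635] [ 0.45338351 -0.24778614] [0.10303933 0.10572266]
s knob 311 [ 0.4533 -0.2525  0.0975] [ 0.4532 -0.2545  0.0994] [ 0.4532466  -0.24753177] [0.0234669 0.0248157]
blue 1282 [ 0.2958 -0.292   0.0565] [ 0.2954 -0.2884  0.0568] [ 0.29770249 -0.29181914] [0.10044822 0.10226842]
```

{"op": "drive_tool", "data": {"gripper": [60,60,60,60,60], "travel": [[30,-12,0],[64,-25,0],[98,-38,0],[132,-51,0],[165,-64,0]], "dr": [[0,0,0],[0,0,0],[0,0,0],[0,0,0],[0,0,0]], "squeeze": 40}}

```text
time_s: 0.52
tool_pos: [0.3276, -0.3632, 0.2311]
orientation: [-3.141, -0.0, 0.386]
wrist_force: [-0.2, -1.0, -0.0]
finger_gap: 0.0599
finger_force: 0.0
```

{"op": "drive_tool", "data": {"gripper": [60,60,60,60,60], "travel": [[34,-13,0],[68,-26,10],[102,-40,20],[135,-53,30],[162,-64,40]], "dr": [[0,0,0],[0,0,0],[0,0,0],[0,0,0],[0,0,0]]}}

```text
time_s: 0.93
tool_pos: [0.4539, -0.2423, 0.1907]
orientation: [-3.141, -0.0, 0.388]
wrist_force: [0.2, -1.3, 0.5]
finger_gap: 0.0598
finger_force: 0.0
```

{"op": "drive_tool", "data": {"gripper": [60,60,60], "travel": [[0,0,0],[0,0,0],[0,0,0]], "dr": [[0,0,0],[0,0,0],[0,0,0]]}}

```text
time_s: 1.18
tool_pos: [0.4523, -0.2445, 0.1913]
orientation: [-3.141, 0.0, 0.387]
wrist_force: [-0.4, -0.1, 0.6]
finger_gap: 0.0598
finger_force: 0.0
```

Run:
```python
from h import *
s=status.sense();print(s["time_s"],s["tool_pos"],s["orientation"],s["finger_gap"],s["wrist_force"])
ci=camera_info("wrist");p,d=grab_frame("wrist");save(p,"pics/w1.png")
u,v=np.meshgrid(np.arange(640),np.arange(480));u=u.ravel();v=v.ravel();m=d[v,u]>0
u,v=u[m],v[m];P=world(ci,d,u,v)
near=np.hypot(P[:,0]-.4525,P[:,1]+.2445)
for n,lo,hi,r in(("knob",.096,.108,.03),("disc",.058,.068,.075)):
    k=(P[:,2]>lo)&(P[:,2]<hi)&(near<r);Q=P[k]
    if len(Q):print(n,k.sum(),Q.mean(0),(Q.max(0)+Q.min(0))/2,np.ptp(Q,axis=0),u[k].mean(),v[k].mean())
```

```text
1.1833 [ 0.45232705 -0.24446876  0.19126746] [-3.14135997e+00  4.01589361e-04  3.87141985e-01] 0.0597916679408692 [-0.37408132 -0.1148806   0.55636059]
knob 841 [ 0.45220169 -0.24612262  0.1019987 ] [ 0.45133774 -0.24626586  0.1002277 ] [0.02338674 0.0230268  0.00838903] 325.56599286563613 253.2485136741974
disc 10873 [ 0.45405032 -0.24528228  0.06226673] [ 0.45115944 -0.24637547  0.06240076] [0.10359297 0.10365356 0.00557485] 325.20629081210336 236.42913639289984
```

View pics/w1.png

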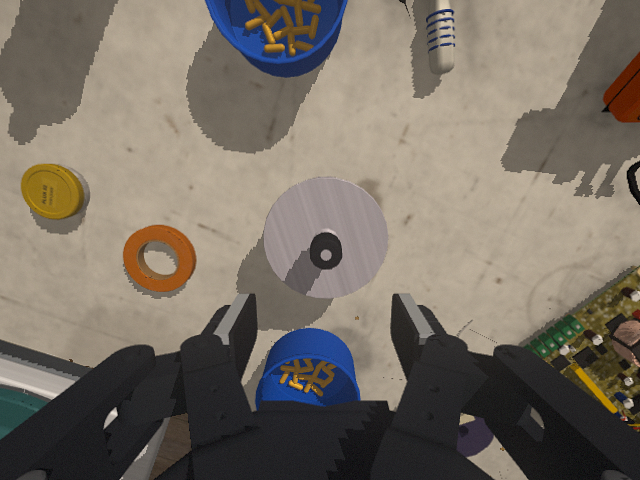

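The wrist view shows the knob at (325,252), between the fingers and within about 1 mm of centre. I'm going down.

{"op": "drive_tool", "data": {"gripper": [60,60,60,60,60], "travel": [[0,1,25],[0,1,55],[0,1,85],[0,1,105],[0,1,120]], "dr": [[0,0,0],[0,0,0],[0,0,0],[0,0,0],[0,0,0]]}}

```text
time_s: 1.65
tool_pos: [0.4517, -0.2459, 0.0698]
orientation: [-3.141, 0.001, 0.385]
wrist_force: [0.7, -0.5, 0.5]
finger_gap: 0.0599
finger_force: 0.0
```

{"op": "drive_tool", "data": {"gripper": [60,40,28,20,15], "travel": [[0,0,0],[0,0,0],[0,0,0],[0,0,0],[0,0,0]], "dr": [[0,0,0],[0,0,0],[0,0,0],[0,0,0],[0,0,0]]}}

```text
time_s: 2.07
tool_pos: [0.4534, -0.246, 0.0727]
orientation: [3.139, -0.001, 0.386]
wrist_force: [-1.5, -1.1, 6.4]
finger_gap: 0.0228
finger_force: 38.8
```

{"op": "drive_tool", "data": {"gripper": [10,10,10,10,10], "travel": [[0,0,0],[0,0,0],[0,0,0],[0,0,0],[0,0,0]], "dr": [[0,0,0],[0,0,0],[0,0,0],[0,0,0],[0,0,0]]}}

```text
time_s: 2.48
tool_pos: [0.4534, -0.246, 0.0727]
orientation: [3.139, -0.001, 0.387]
wrist_force: [-2.7, -1.6, 7.6]
finger_gap: 0.0228
finger_force: 38.9
```

Gripped. I'm lifting slowly.

{"op": "drive_tool", "data": {"gripper": [10,10,10,10,10], "travel": [[0,0,-4],[0,0,-10],[0,0,-18],[0,0,-28],[0,0,-40]], "dr": [[0,0,0],[0,0,0],[0,0,0],[0,0,0],[0,0,0]]}}

```text
time_s: 2.9
tool_pos: [0.4529, -0.2452, 0.1122]
orientation: [-3.141, 0.0, 0.387]
wrist_force: [0.0, -0.4, -2.3]
finger_gap: 0.023
finger_force: 39.3
```

{"op": "drive_tool", "data": {"gripper": [10,10,10,10,10], "travel": [[0,0,-15],[0,0,-30],[0,0,-40],[0,0,-40],[0,0,-40]], "dr": [[0,0,0],[0,0,0],[0,0,0],[0,0,0],[0,0,0]]}}

```text
time_s: 3.32
tool_pos: [0.4532, -0.2454, 0.1519]
orientation: [3.14, -0.001, 0.387]
wrist_force: [-0.5, -0.4, -2.3]
finger_gap: 0.0226
finger_force: 39.4
```

Run:
```python
from h import *
s=status.sense();print(s)
p,d=grab_frame("side");save(p,"pics/s2.png")
```

```text
{'time_s': 3.3167, 'joints': array([-6.54542553e-01,  2.84008535e-01, -2.40027602e-01,  1.04540614e+00,
        6.42711741e-05,  2.10025215e+00]), 'dq': array([-0.00187274,  0.01659905, -0.02791098, -0.01276834,  0.00119696,
       -0.00043413]), 'joint_efforts': array([ 4.96533990e-02, -6.64757180e+01,  3.83511865e+01,  4.73270249e-01,
       -9.60154648e-04, -3.68535284e-04]), 'tool_pos': array([ 0.45322674, -0.2454279 ,  0.15191185]), 'orientation': array([ 3.14045645e+00, -7.39354700e-04,  3.86798412e-01]), 'wrist_force': array([-0.50274772, -0.36189222, -2.33306904]), 'torque': array([ 0.04940382, -0.02366182, -0.01882687]), 'finger_force': 39.37678016256541, 'finger_gap': 0.02263134998806795}
```

View pics/s2.png

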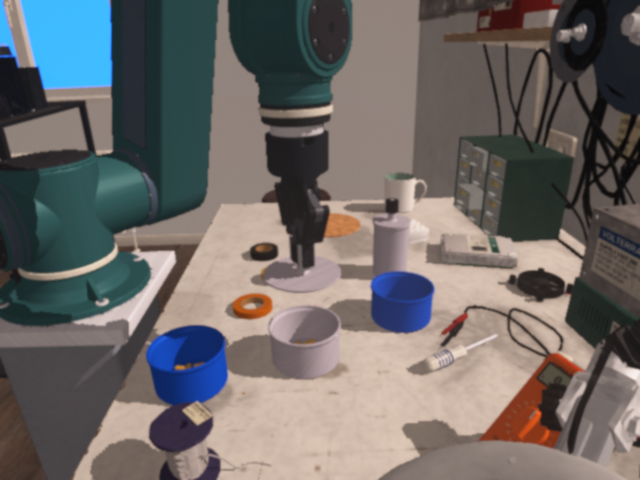

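The side view shows the lid level in the gripper at (303,273) and the pot still in place at (305,340). I'm carrying the lid to the mat and turning the yaw so that joint 6 stays in range.

{"op": "drive_tool", "data": {"gripper": [10,10,10,10,10], "travel": [[3,-12,0],[9,-40,0],[15,-70,0],[22,-100,0],[28,-129,0]], "dr": [[0,0,-0.05],[0,0,-0.15],[0,0,-0.27],[0,0,-0.39],[0,0,-0.5]]}}

```text
time_s: 3.78
tool_pos: [0.4293, -0.1138, 0.1505]
orientation: [-3.14, 0.0, 0.892]
wrist_force: [0.1, 0.5, -1.8]
finger_gap: 0.0226
finger_force: 39.6
```

{"op": "drive_tool", "data": {"gripper": [10,10,10,10,10], "travel": [[23,-21,0],[46,-42,0],[68,-63,0],[91,-85,0],[114,-106,0]], "dr": [[0,0,0],[0,0,0],[0,0,0],[0,0,0],[0,0,0]]}}

```text
time_s: 4.2
tool_pos: [0.4192, 0.0416, 0.1507]
orientation: [-3.141, 0.001, 0.887]
wrist_force: [1.3, -0.4, -1.6]
finger_gap: 0.0229
finger_force: 39.6
```

{"op": "drive_tool", "data": {"gripper": [10,10,10,10,10], "travel": [[26,-12,0],[52,-25,0],[78,-37,0],[105,-49,0],[131,-61,0]], "dr": [[0,0,0],[0,0,0],[0,0,0],[0,0,0],[0,0,0]]}}

```text
time_s: 4.62
tool_pos: [0.4553, 0.1817, 0.1506]
orientation: [-3.141, 0.001, 0.887]
wrist_force: [0.6, -0.8, -2.4]
finger_gap: 0.0227
finger_force: 39.6
```

{"op": "drive_tool", "data": {"gripper": [10,10,10,10,10], "travel": [[26,-7,0],[52,-14,0],[76,-20,0],[97,-25,0],[112,-29,0]], "dr": [[0,0,0],[0,0,0],[0,0,0],[0,0,0],[0,0,0]]}}

```text
time_s: 5.03
tool_pos: [0.5041, 0.2869, 0.1502]
orientation: [-3.141, 0.001, 0.888]
wrist_force: [0.6, -0.6, -2.6]
finger_gap: 0.023
finger_force: 39.6
```

{"op": "drive_tool", "data": {"gripper": [10,10,10], "travel": [[0,0,0],[0,0,0],[0,0,0]], "dr": [[0,0,0],[0,0,0],[0,0,0]]}}

```text
time_s: 5.28
tool_pos: [0.5033, 0.2847, 0.1507]
orientation: [-3.141, 0.001, 0.887]
wrist_force: [-0.5, 0.0, -2.3]
finger_gap: 0.0227
finger_force: 39.6
```

Run:
```python
from h import *
s=status.sense();print(s["tool_pos"],s["orientation"],s["joints"])
p,d=grab_frame("wrist");save(p,"pics/w3.png")
```

```text
[0.50330108 0.28474941 0.15066856] [-3.14098829e+00  1.33800401e-03  8.86792984e-01] [ 3.74044986e-01  3.89056215e-01 -8.07888777e-02  1.10241365e+00
 -1.29747702e-04  2.62884516e+00]
```

View pics/w3.png

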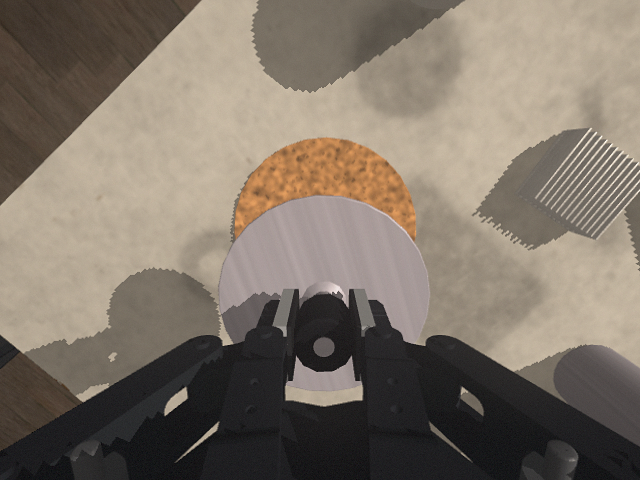

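The wrist view shows the lid held level, with the mat centred below it: its edges are at columns 234 and 417, and the knob is at 325. I'm lowering the lid.

{"op": "drive_tool", "data": {"gripper": [10,10,10,10,10], "travel": [[0,0,20],[0,0,45],[0,0,70],[0,0,90],[0,0,103]], "dr": [[0,0,0],[0,0,0],[0,0,0],[0,0,0],[0,0,0]]}}

```text
time_s: 5.75
tool_pos: [0.5028, 0.2841, 0.0464]
orientation: [-3.141, 0.002, 0.886]
wrist_force: [0.8, 0.4, -1.9]
finger_gap: 0.0226
finger_force: 39.6
```

{"op": "drive_tool", "data": {"gripper": [10,10,10,10,10], "travel": [[0,0,6],[0,0,11],[0,0,15],[0,0,18],[0,0,20]], "dr": [[0,0,0],[0,0,0],[0,0,0],[0,0,0],[0,0,0]]}}

```text
time_s: 6.17
tool_pos: [0.5042, 0.2853, 0.0286]
orientation: [3.141, -0.001, 0.887]
wrist_force: [-0.0, 0.1, -2.3]
finger_gap: 0.0227
finger_force: 39.6
```

{"op": "drive_tool", "data": {"gripper": [10,10,10,10], "travel": [[0,0,1],[0,0,2],[0,0,3],[0,0,3]], "dr": [[0,0,0],[0,0,0],[0,0,0],[0,0,0]]}}

```text
time_s: 6.5
tool_pos: [0.5039, 0.2853, 0.0253]
orientation: [3.142, -0.0, 0.887]
wrist_force: [1.2, 0.2, -2.3]
finger_gap: 0.0228
finger_force: 39.6
```

{"op": "drive_tool", "data": {"gripper": [10,10,10,10], "travel": [[0,0,1],[0,0,2],[0,0,3],[0,0,3]], "dr": [[0,0,0],[0,0,0],[0,0,0],[0,0,0]]}}

```text
time_s: 6.83
tool_pos: [0.504, 0.2853, 0.0227]
orientation: [3.141, -0.0, 0.887]
wrist_force: [-2.0, -2.7, 6.9]
finger_gap: 0.0227
finger_force: 40.4
```

Contact: the force is +9 N against the hanging load. I'm opening gently and retreating straight up.

{"op": "drive_tool", "data": {"gripper": [24,28,34,44,60], "travel": [[0,0,0],[0,0,0],[0,0,0],[0,0,0],[0,0,0]], "dr": [[0,0,0],[0,0,0],[0,0,0],[0,0,0],[0,0,0]]}}

```text
time_s: 7.25
tool_pos: [0.5039, 0.2854, 0.0222]
orientation: [-3.142, -0.0, 0.887]
wrist_force: [0.2, 0.6, -0.0]
finger_gap: 0.0548
finger_force: 0.0
```

{"op": "drive_tool", "data": {"gripper": [60,60,60,60,60], "travel": [[0,0,0],[0,0,0],[0,0,-10],[0,0,-30],[0,0,-60]], "dr": [[0,0,0],[0,0,0],[0,0,0],[0,0,0],[0,0,0]]}}

```text
time_s: 7.67
tool_pos: [0.5027, 0.2848, 0.0819]
orientation: [-3.14, 0.003, 0.887]
wrist_force: [0.7, -0.6, -0.3]
finger_gap: 0.0599
finger_force: 0.0
```

{"op": "drive_tool", "data": {"gripper": [60,60,60,60,60], "travel": [[0,0,-30],[0,0,-60],[0,0,-90],[0,0,-110],[0,0,-110]], "dr": [[0,0,0],[0,0,0],[0,0,0],[0,0,0],[0,0,0]]}}

```text
time_s: 8.08
tool_pos: [0.5053, 0.2859, 0.1973]
orientation: [3.138, -0.006, 0.887]
wrist_force: [0.5, -0.2, 0.3]
finger_gap: 0.0597
finger_force: 0.0
```

Run:
```python
from h import *
s=status.sense();print(s["tool_pos"],s["time_s"],s["dq"].round(3))
ci=camera_info("wrist");p,d=grab_frame("wrist");save(p,"pics/w4.png")
u,v=np.meshgrid(np.arange(640),np.arange(480));u=u.ravel();v=v.ravel();m=d[v,u]>0
u,v=u[m],v[m];P=world(ci,d,u,v);near=np.hypot(P[:,0]-.503,P[:,1]-.285)
for lo,hi,r in((.009,.018,.065),(.046,.058,.03)):
    Q=P[(P[:,2]>lo)&(P[:,2]<hi)&(near<r)];print(len(Q),Q.mean(0),(Q.max(0)+Q.min(0))/2,np.ptp(Q,axis=0))
p,d=grab_frame("side");save(p,"pics/s4.png")
```

```text
[0.50532054 0.28591511 0.19729387] 8.0833 [ 0.     0.03  -0.086 -0.09  -0.001  0.001]
7721 [0.50393287 0.28574178 0.01228124] [0.50253434 0.2837711  0.01223797] [0.10325375 0.1032246  0.00560745]
569 [0.50305678 0.28451425 0.05200858] [0.50264138 0.28414325 0.05021002] [0.02337911 0.02300205 0.00820962]
```

View pics/w4.png

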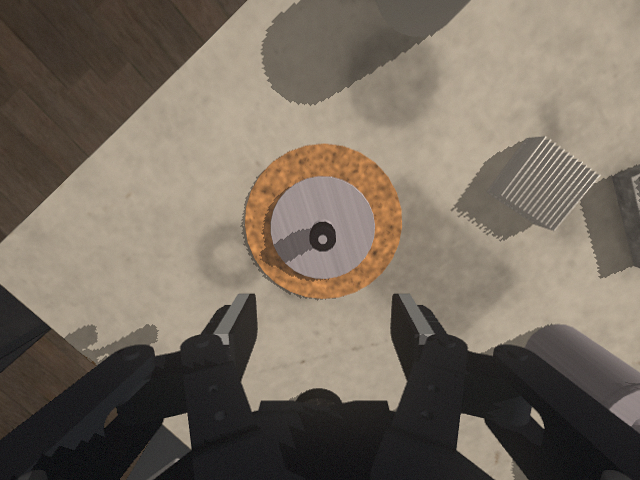

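View pics/s4.png

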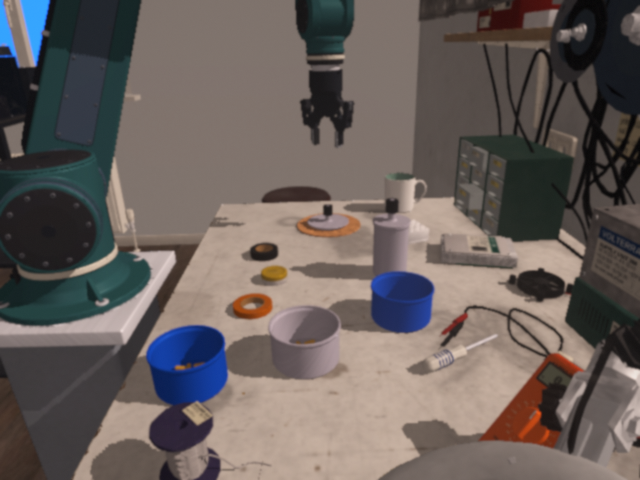

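The wrist view shows the lid flat, knob up at (322,236), centred on the mat. The side view shows the pot at (305,340) and the tall pot with its lid on at (391,240), neither moved, and the gripper clear.

```bash
python3 -c "
from bench import workorder;print(workorder.finish_job())"
```

```text
the job is handed in; nothing more can be done
None
```

The wide lid is lying flat, knob up, centred on the cork mat to within a few millimetres; both pots stand where they were, the tall one with its lid on, and the job is handed in (no verdict was returned).

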